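# Unload the glass pane from the indexing jig and unlock the disc

## Task

Slide the frosted glass pane straight up out of the slotted jig on the indexing station and stand it upright, fully down, in the slot of the wooden rack. Then take the black knob of the station's sprung index plunger, pull it fully back against its stop so that its pin is clear of the hole in the disc, and hold it there: finish while still holding the plunger back in the gripper, with the pane still standing in the rack and the other things on the bench left where they are.

Things in the scene. Friction and masses are not known exactly. Their poses are not given: they have to be found in the camera images.
- pane_mid (a point): Centre of the frosted glass pane: 8 mm thick (its x), 90 mm wide (its y), 100 mm tall (its z, up), about 0.13 to 0.25 kg. At the start it stands upright in the jig, lower edge 73 mm above the bench; its upper 55 mm stand free of the jig.
- jig: Dark steel jig fixed on the station's disc, turned up to 20 degrees either way to the station's axes. Origin: centre of its underside, 65 mm above the bench. x is across the pane, y along it, z up. An 8 mm thick sole carries the pane, and two grooved posts (grooves 11 mm wide, lips overlapping the pane's faces by 8 mm at each side edge, tops 53 mm above the origin) hold its lower 45 mm: slide the pane straight up at least 50 mm to free it.
- station: Indexing station, fixed to the bench: grey sole plate, aluminium disc 160 mm across (top 65 mm above the bench) with a ring of holes in its rim, and a steel bracket for the plunger. Origin: on the bench under the disc's centre, z up; the plunger lies along its x axis on its -x side, axis 50 mm above the bench.
- plunger_grip (a point): Middle of the black pull knob's barrel, on the plunger's axis; its axes are parallel to the station's. The barrel is a level cylinder 24 mm across and 26 mm long (along x), with a flange 32 mm across and 5 mm thick at its outer (-x) end. It moves with the plunger. The bracket's 20 mm thick sleeve ends 17 mm to its +x side at the start; the 36 mm wide bracket, 70 mm high, begins 33 mm to its +x side.
- plunger (a joint): Travel of the plunger in m: 0 = sprung home with its nose 8 mm deep in a hole of the disc's rim, 0.016 = fully back against its stop. It is pulled outward, along the station's -x, level. The spring pushes back with about 4 N at home and 8.5 N fully back, and shoots the plunger home when it is let go.
- rack_slot (a point): Middle of the slot's floor in the wooden rack, fixed to the bench: 12 mm above the bench, z up. The slot runs along y, 120 mm long and open at both ends, 12 mm wide (across x) and 43 mm deep; above it two boards flare at 45 degrees to a mouth about 46 mm wide, whose rim is 72 mm above the bench. The rack's foot is 100 mm (x) by 130 mm (y). A pane standing in it has its centre 50 mm above this point.
- slab1: dark graphite slab, 110 x 60 x 18 mm, lying between the station and the rack; bystander, origin at the centre of its underside
- slab2: dark graphite slab, 110 x 60 x 18 mm, lying to the left near the robot; bystander, origin at the centre of its underside
- tweezers: flat steel tweezers, 125 mm long, 8 mm high, lying on the bench; bystander, origin at the centre of its underside
- jar: amber glass jar with a white lid, 56 mm across, 75 mm high; bystander, origin at the centre of its underside
- bowl: white bowl, 100 mm across, 45 mm high; bystander, origin at the centre of its underside
- mould: waisted brass mould, 60 mm across, 60 mm high; bystander, origin at the centre of its underside
- paddle: spatula-shaped hand tool, 200 mm long, lying on the bench; bystander, origin at the centre of its underside
There are look-alikes about, which are no part of the job. Of the things like the part that bears pane_mid, leave any that is purple; of the rest the larger one is meant.

How it is judged:
By the outcome, as a careful person would: the job done as asked, in the order asked, and still so for the second after the job is handed in, while the arm keeps its last pose, push and grip.
It also fails if it takes over 51 s, if anything falls off the work surface, if the arm or the gripper's body presses on something with over 40 N, if the wrist force passes 120 N, or if a joint passes its speed limit or range.

## Robot

A 6-joint arm with a two-finger parallel gripper is mounted at the origin on the work surface. World frame = base frame: x ahead of the robot, y to its left, z up, the work surface at z = 0. Lengths are in m, angles in rad, forces in N, time in s.
With the tool pointing down it reaches from about 0.4 to 0.825 m from the base axis. Payload 7 kg.
Tool frame: the origin (TCP) lies midway between the tips of the shut fingers; the grasp point (between the pads) lies 19 mm behind it; z points along the fingers, x is the direction in which the jaws open and shut, and the axes are right-handed (so a half turn about z gives the same grasp; the last joint's range is limited). The gripper opens to 88 mm and grips with 3 to 60 N. Pads are 19 mm wide; open, the fingers measure 130 mm over their backs; the gripper's body (78 mm by 193 mm) begins 47 mm behind the grasp point.
Start: joints at [-0.908, 0.359, 0.012, 0, -1.224, -0.288], TCP at [0.247, -0.628, 0.227] pointing down, gripper open.
Joint ranges: [-3.07, 3.07], [-1.43, 2.12], [-1.02, 1.25], [-3.03, 1.67], [-3.05, -0], [-3.03, 3.03]. Speed limits (rad/s): [2.39, 2.39, 3.01, 3.14, 3.14, 3.14].

## Interface

Orientations are given as a 3x3 rotation matrix whose columns are the frame's x, y, z axes.
In Python, from station import r, vision gives the robot as it stands.
- The arm moves only by the shell command python3 -m jog 'ROWS' [FORCE]. ROWS is JSON, a list that holds one entry, the list of rows, each a list of 7 numbers: the shift along the world's x, y, z in units of 40 mm (1.0 is 40 mm), then the turn, a rotation vector about the world's x, y, z in units of 10 degrees (1.0 is 10 degrees), then the opening, from -1 (shut) to 1 (fully open). In form: [[[tx, ty, tz, rx, ry, rz, hand], ...]]. A call has 1 to 5 rows; each row is the pose to reach, as a shift and turn from the pose commanded when the call began; what a row does not reach only later rows make up. A row lasts 1/8 s, in which the tool goes at most 62.5 mm and 10.7 degrees, less where a joint would pass 70% of its speed; a pose out of reach is approached as far as the arm can. A call with a gripper value outside its range is refused whole. The fingers move at their own pace and stop on an object; FORCE is the grip in N (left out, the last holds). Time passes only in rows, so rows that repeat a pose let the fingers close. It gives the time, the measured TCP pose, the force and the opening at its end, in the units of the state.
- r.read_state(): the state, without advancing time (a new reading comes with each control period).
- vision.read_camera(name): name is "side" or "top"; returns a dict with "img" (384x512x3 uint8, red, green, blue), "fx", "fy", "cx", "cy" (pixels), "R" (3x3) and "t" (3): a world point X has camera coordinates R X + t. Camera axes: x right, y down, z forward; pixel columns grow to the right and rows downward; lengths in m; the calibration is good to about 2 mm. A picture is of the moment at which its call begins. There is no depth.
- r.finish_job(): hands the job in, once; it reports no verdict.
The state is a dict: "time": time; "q": joint angles; "joint_vel": joint speeds; "tau": joint torques, N m; "eef_pos": TCP position; "orientation": TCP orientation; "contact_force": force on the tool from outside, world axes, zero at the start; "moment": the same for the moment, N m; "gripper_width": finger opening in m.
Only numpy, scipy, OpenCV 4.12 (cv2) and the standard library are available. Lean on these libraries where they do the work, as an engineer would, in place of code of your own. Each camera call takes 0.05 s, during which the arm holds its last target.

## Working session

There is one attempt and no reset: what is moved stays moved. The work goes in short steps, Python scripts to look and compute and a shell command to move; the robot and the scene stay as the last step left them, time stands still between calls to the robot, and variables do not carry over. Pictures are saved under pics/ and viewed, and the job is handed in when it is done.

```bash
ls; mkdir -p pics
python3 - <<'E'
from station import r, vision
import cv2,numpy as np
s=r.read_state(); print(s['time'],s['eef_pos'],s['orientation'],s['gripper_width'])
for n in('side','top'):
    c=vision.read_camera(n); cv2.imwrite(f'pics/{n}0.png',cv2.resize(c['img'][:,:,::-1],(800,600),interpolation=cv2.INTER_CUBIC))
    cv2.imwrite(f'pics/{n}0_raw.png',c['img'][:,:,::-1])
    print(n,c['fx'],c['fy'],c['cx'],c['cy'],np.round(c['R'],3),np.round(c['t'],3), -c['R'].T@c['t'])
E
```

```text
pics
0.0 [ 0.24689084 -0.62769721  0.22561037] [[-3.65959517e-01  9.30630473e-01 -7.44678925e-04]
 [ 9.30629275e-01  3.65960246e-01  1.50014121e-03]
 [ 1.66860000e-03 -1.44029058e-04 -9.99998598e-01]] 0.08746400631887588
side 442.11314869881335 442.11314869881335 261.06838831453257 194.7236450646362 [[-0.847 -0.531  0.009]
 [-0.304  0.47  -0.829]
 [ 0.436 -0.705 -0.56 ]] [0.482 0.273 1.03 ] [0.04227271 0.85381492 0.79875067]
top 480.4576835901774 480.4576835901774 255.2010856174437 200.9943564539596 [[ 0.023 -1.    -0.007]
 [-0.994 -0.022 -0.103]
 [ 0.103  0.009 -0.995]] [-0.032  0.569  1.382] [ 0.42402377 -0.03192824  1.4333498 ]
```

View pics/side0.png

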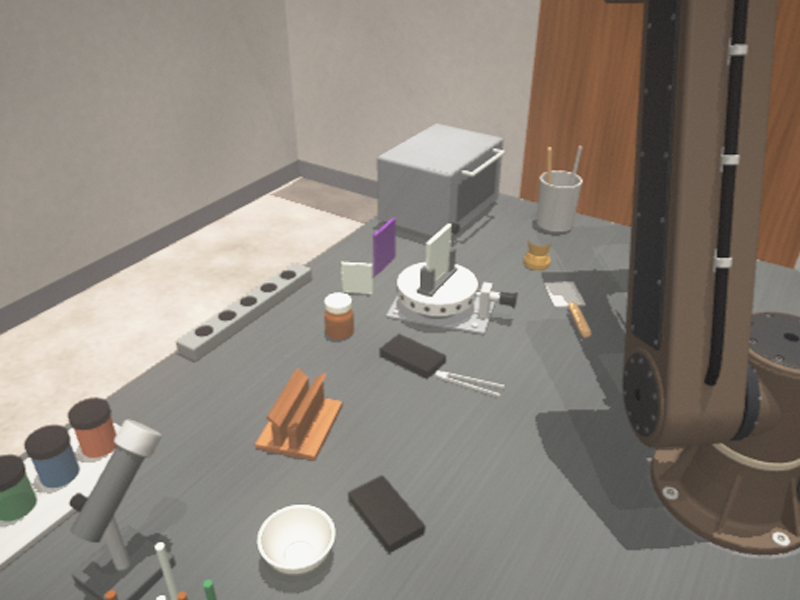

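View pics/top0.png

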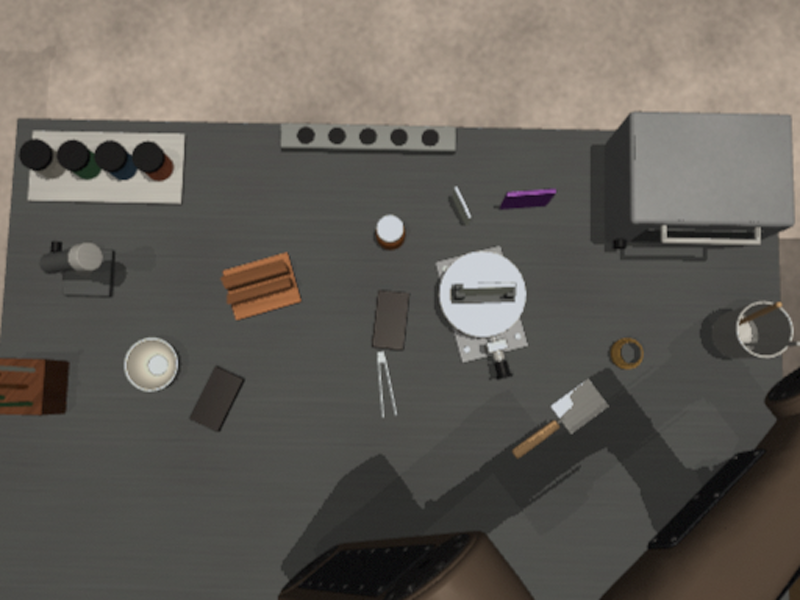

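The candidates for the pane in the side picture (800x600) are the white pane in the jig at (438,253), a small white pane on the bench at (357,277), and a purple pane at (384,246). I choose the one in the jig because it is not purple, is the larger of the other two, and stands in the jig. Next I'll check it in close crops.

Run:
```python
import cv2
s=cv2.imread('pics/side0_raw.png'); t=cv2.imread('pics/top0_raw.png')
cv2.imwrite('pics/c1.png',cv2.resize(s[135:220,210:340],None,fx=6,fy=6,interpolation=cv2.INTER_CUBIC))
cv2.imwrite('pics/c2.png',cv2.resize(t[150:250,265:365],None,fx=6,fy=6,interpolation=cv2.INTER_CUBIC))
cv2.imwrite('pics/c3.png',cv2.resize(s[225:300,155:230],None,fx=7,fy=7,interpolation=cv2.INTER_CUBIC))
cv2.imwrite('pics/c4.png',cv2.resize(t[150:215,130:205],None,fx=7,fy=7,interpolation=cv2.INTER_CUBIC))
```

```text
(no output)
```

View pics/c1.png

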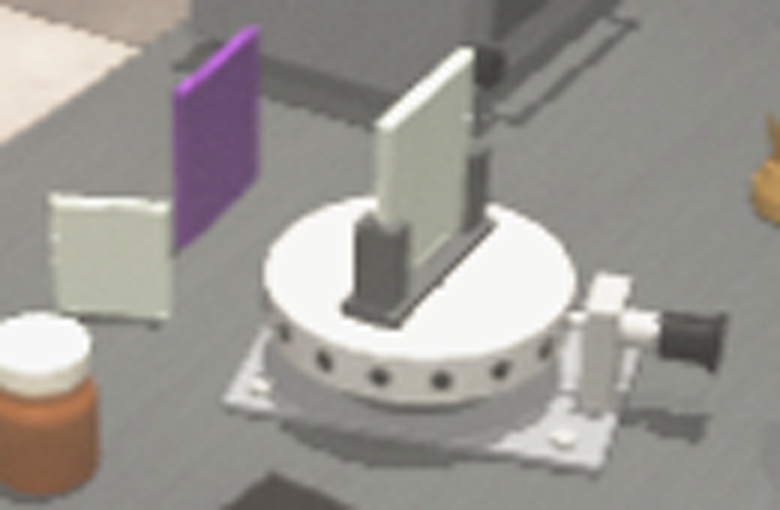

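View pics/c2.png

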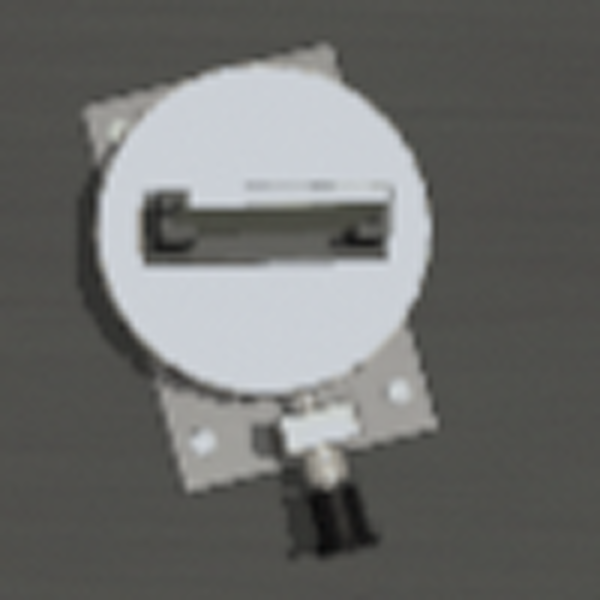

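View pics/c3.png

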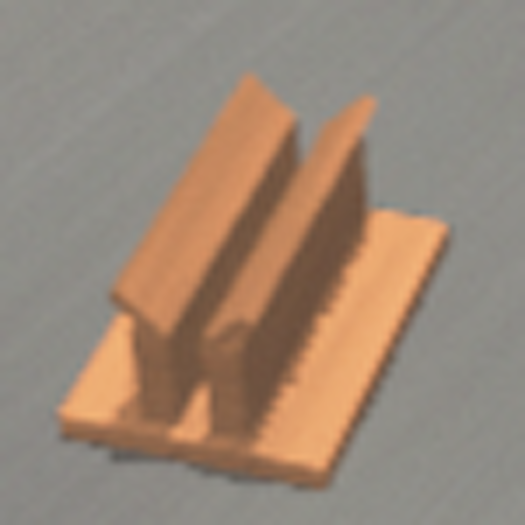

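View pics/c4.png

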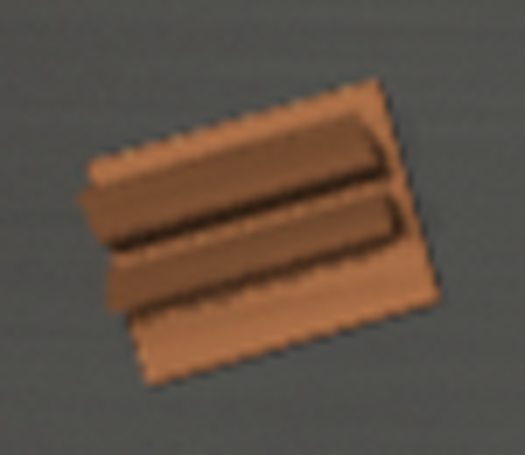

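The crops confirm the choice. The side crop shows the pane standing in the jig, with top corners at about (377,122) and (470,50). The top crop shows the disc, the jig at (265,228) and the knob at (333,515), and the rack's foot and boards are clear in both views. Now I'll measure.

```bash
cat > h.py <<'E'
import numpy as np, pickle, os
from station import r, vision
def cams():
    if not os.path.exists('cal.pkl'):
        d={n:{k:v for k,v in vision.read_camera(n).items() if k!='img'} for n in('side','top')}
        pickle.dump(d,open('cal.pkl','wb'))
    return pickle.load(open('cal.pkl','rb'))
C=cams()
def ray(n,u,v):
    c=C[n]; d=np.array([(u-c['cx'])/c['fx'],(v-c['cy'])/c['fy'],1.]); return -c['R'].T@c['t'], c['R'].T@d
def onz(n,u,v,z):
    o,d=ray(n,u,v); return o+d*(z-o[2])/d[2]
def tri(a,b):
    o1,d1=ray('side',*a);o2,d2=ray('top',*b)
    s=np.linalg.lstsq(np.c_[d1,-d2],o2-o1,rcond=None)[0]
    p,q=o1+s[0]*d1,o2+s[1]*d2; return (p+q)/2, np.linalg.norm(p-q)
def proj(n,X):
    c=C[n]; p=c['R']@np.asarray(X)+c['t']; return np.array([c['fx']*p[0]/p[2]+c['cx'],c['fy']*p[1]/p[2]+c['cy']])
E
python3 - <<'E'
from h import *
import cv2
np.set_printoptions(precision=4,suppress=True)
t=cv2.imread('pics/top0_raw.png'); s=cv2.imread('pics/side0_raw.png')
c1=lambda u,v:((u+.5)/6+210-.5,(v+.5)/6+135-.5)
c2=lambda u,v:((u+.5)/6+265-.5,(v+.5)/6+150-.5)
c3=lambda u,v:((u+.5)/7+155-.5,(v+.5)/7+225-.5)
c4=lambda u,v:((u+.5)/7+130-.5,(v+.5)/7+150-.5)
# disc
g=cv2.inRange(t,(180,180,180),(255,255,255)); n,l,st,ce=cv2.connectedComponentsWithStats(g)
i=1+np.argmax(st[1:,4]*((abs(ce[1:,0]-309)<15)&(abs(ce[1:,1]-188)<15)))
cn=max(cv2.findContours((l==i).astype('uint8'),0,2)[0],key=len)
P=np.array([onz('top',*p[0],.065)[:2] for p in cn]); 
(cx,cy),rad=cv2.minEnclosingCircle(P.astype('float32')); print('disc top',cx,cy,rad)
e=cv2.fitEllipse(cv2.convexHull(cn)); print(e, onz('top',*e[0],.065))
# side pane
for p in [(377,122),(470,50)]: print('pane top side',onz('side',*c1(*p),.173))
for p in [(246,187),(391,186)]: print('pane top topview',onz('top',*c2(*p),.173))
print(tri(c1(470,50),c2(391,186)))
for p in [(143,264),(388,259),(143,192),(388,200)]: print('jig',onz('top',*c2(*p),.073))
print('plate side')
for p in [(88,105),(330,45),(438,425),(190,490)]: print('plate',onz('top',*c2(*p),.008))
# knob
for p in [(305,490),(355,485),(295,550),(378,542),(333,515),(325,470),(320,430)]: print('knob top',p,onz('top',*c2(*p),.05))
for p in [(657,340),(723,340),(690,338)]: print('knob side',onz('side',*c1(*p),.05))
print(tri(c1(690,338),c2(333,518)))
# rack foot
for p in [(90,160),(375,80),(440,295),(150,383)]: print('foot',onz('top',*c4(*p),.012))
for p in [(62,410),(325,468),(450,225),(372,210)]: print('foot s',onz('side',*c3(*p),.012))
E
```

```text
disc top 0.608492910861969 -0.1722612828016281 0.07905329018831253
((308.54449462890625, 187.6593780517578), (53.7193603515625, 54.6697998046875), 124.4388656616211) [ 0.6076 -0.1716  0.065 ]
pane top side [ 0.612  -0.1283  0.173 ]
pane top side [ 0.611  -0.2193  0.173 ]
pane top topview [ 0.6114 -0.1525  0.173 ]
pane top topview [ 0.6132 -0.2164  0.173 ]
(array([ 0.6116, -0.2169,  0.1741]), np.float64(0.003248245508368239))
jig [ 0.5882 -0.1137  0.073 ]
jig [ 0.5932 -0.2299  0.073 ]
jig [ 0.6227 -0.1131  0.073 ]
jig [ 0.6215 -0.2297  0.073 ]
plate side
plate [ 0.6756 -0.0888  0.008 ]
plate [ 0.7087 -0.2095  0.008 ]
plate [ 0.5192 -0.2646  0.008 ]
plate [ 0.4843 -0.1426  0.008 ]
knob top (305, 490) [ 0.4838 -0.1943  0.05  ]
knob top (355, 485) [ 0.4867 -0.2182  0.05  ]
knob top (295, 550) [ 0.455  -0.1899  0.05  ]
knob top (378, 542) [ 0.4597 -0.2295  0.05  ]
knob top (333, 515) [ 0.4721 -0.2079  0.05  ]
knob top (325, 470) [ 0.4936 -0.2038  0.05  ]
knob top (320, 430) [ 0.5127 -0.2012  0.05  ]
knob side [ 0.4859 -0.2021  0.05  ]
knob side [ 0.4574 -0.2204  0.05  ]
knob side [ 0.4724 -0.2129  0.05  ]
(array([ 0.4704, -0.2074,  0.0538]), np.float64(0.00032523391441166484))
foot [0.6496 0.321  0.012 ]
foot [0.687  0.2002 0.012 ]
foot [0.5948 0.1689 0.012 ]
foot [0.5543 0.2909 0.012 ]
foot s [0.6503 0.3199 0.012 ]
foot s [0.5559 0.292  0.012 ]
foot s [0.5935 0.1699 0.012 ]
foot s [0.6232 0.179  0.012 ]
```

Run:
```python
import cv2,numpy as np
s=cv2.imread('pics/side0_raw.png'); t=cv2.imread('pics/top0_raw.png')
a=t[175:200,283:335].astype(float); a=np.clip((a-150)*2.4,0,255).astype('uint8')
cv2.imwrite('pics/d1.png',cv2.resize(a,None,fx=15,fy=15,interpolation=cv2.INTER_NEAREST))
cv2.imwrite('pics/d2.png',cv2.resize(s[138:190,265:305],None,fx=11,fy=11,interpolation=cv2.INTER_NEAREST))
```

```text
(no output)
```

View pics/d1.png

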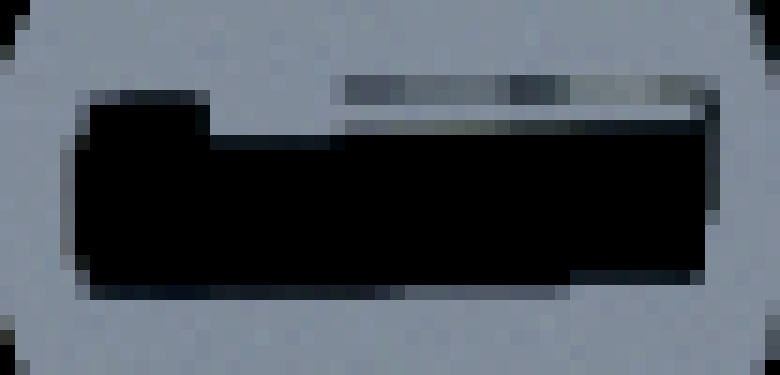

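View pics/d2.png

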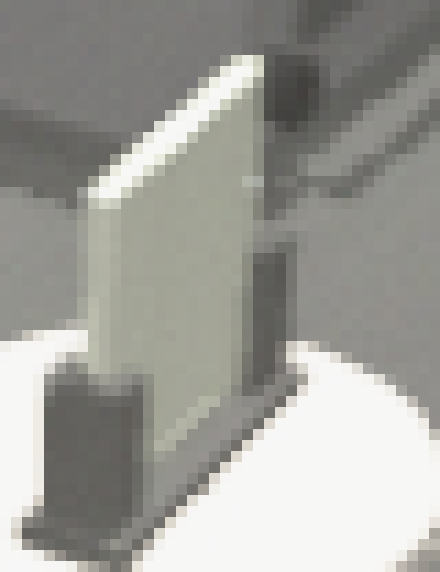

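```bash
python3 - <<'E'
from h import *
import cv2
np.set_printoptions(precision=4,suppress=True)
f=lambda u,v:(u/11+265-.5,v/11+138-.5)
for p in [(110,205),(263,80),(90,187),(237,57)]: print('pane top',onz('side',*f(*p),.173))
for p in [(130,556),(302,380)]: print('sole -x edge',onz('side',*f(*p),.073))
g=lambda u,v:(u/15+283-.5,v/15+175-.5)
for p in [(90,296),(700,279)]: print('sole -x edge top',onz('top',*g(*p),.073))
for p in [(345,77),(700,77),(708,90)]: print('pane +x edge top',onz('top',*g(*p),.173))
for p in [(345,122),(690,118)]: print('pane -x edge top',onz('top',*g(*p),.173))
c3=lambda u,v:((u+.5)/7+155-.5,(v+.5)/7+225-.5)
c4=lambda u,v:((u+.5)/7+130-.5,(v+.5)/7+150-.5)
print('rack rims side')
for p in [(250,75),(112,290),(298,122),(165,335),(375,97),(205,340)]: print(p,onz('side',*c3(*p),.072),onz('side',*c3(*p),.055))
print('rims top')
for p in [(80,200),(355,118),(112,245),(385,178),(108,260),(390,193),(108,310),(400,240)]: print(p,onz('top',*c4(*p),.072),onz('top',*c4(*p),.055))
E
python3 - <<'E'
import cv2
t=cv2.imread('pics/top0_raw.png');s=cv2.imread('pics/side0_raw.png')
cv2.imwrite('pics/e1.png',cv2.resize(t[160:208,138:196],None,fx=12,fy=12,interpolation=cv2.INTER_NEAREST))
cv2.imwrite('pics/e2.png',cv2.resize(s[230:296,160:222],None,fx=9,fy=9,interpolation=cv2.INTER_NEAREST))
E
```

```text
pane top [ 0.6031 -0.1253  0.173 ]
pane top [ 0.6038 -0.2095  0.173 ]
pane top [ 0.6126 -0.1309  0.173 ]
pane top [ 0.6166 -0.2176  0.173 ]
sole -x edge [ 0.588  -0.1155  0.073 ]
sole -x edge [ 0.5933 -0.2227  0.073 ]
sole -x edge top [ 0.5864 -0.1139  0.073 ]
sole -x edge top [ 0.5922 -0.2296  0.073 ]
pane +x edge top [ 0.6144 -0.1523  0.173 ]
pane +x edge top [ 0.6158 -0.2148  0.173 ]
pane +x edge top [ 0.6135 -0.2163  0.173 ]
pane -x edge top [ 0.6063 -0.1524  0.173 ]
pane -x edge top [ 0.6084 -0.2131  0.173 ]
rack rims side
(250, 75) [0.6623 0.1959 0.072 ] [0.6768 0.1805 0.055 ]
(112, 290) [0.628  0.3097 0.072 ] [0.6417 0.297  0.055 ]
(298, 122) [0.6305 0.2073 0.072 ] [0.6443 0.1922 0.055 ]
(165, 335) [0.5987 0.3165 0.072 ] [0.6117 0.304  0.055 ]
(375, 97) [0.6158 0.1811 0.072 ] [0.6292 0.1654 0.055 ]
(205, 340) [0.586  0.3112 0.072 ] [0.5987 0.2985 0.055 ]
rims top
(80, 200) [0.6234 0.3094 0.072 ] [0.6259 0.3137 0.055 ]
(355, 118) [0.6599 0.198  0.072 ] [0.6629 0.2009 0.055 ]
(112, 245) [0.6051 0.2954 0.072 ] [0.6074 0.2995 0.055 ]
(385, 178) [0.6353 0.1847 0.072 ] [0.6379 0.1874 0.055 ]
(108, 260) [0.5989 0.2968 0.072 ] [0.6011 0.3009 0.055 ]
(390, 193) [0.6291 0.1824 0.072 ] [0.6317 0.1851 0.055 ]
(108, 310) [0.5783 0.2958 0.072 ] [0.5803 0.2999 0.055 ]
(400, 240) [0.6098 0.1776 0.072 ] [0.6121 0.1802 0.055 ]
```

View pics/e1.png

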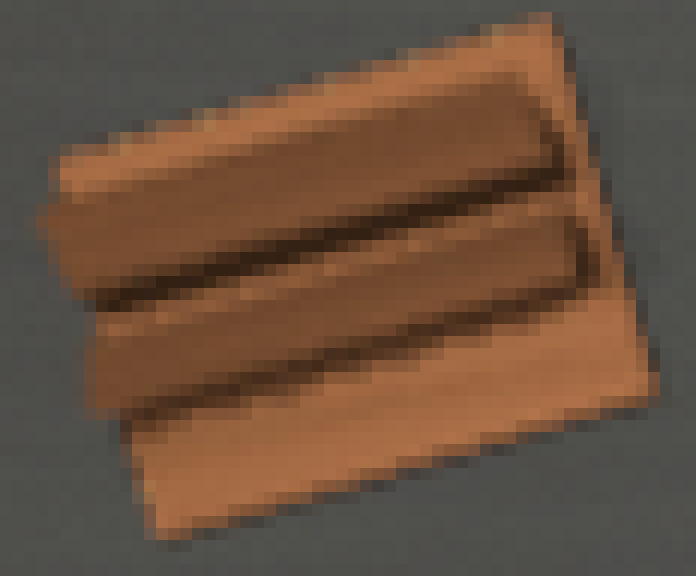

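View pics/e2.png

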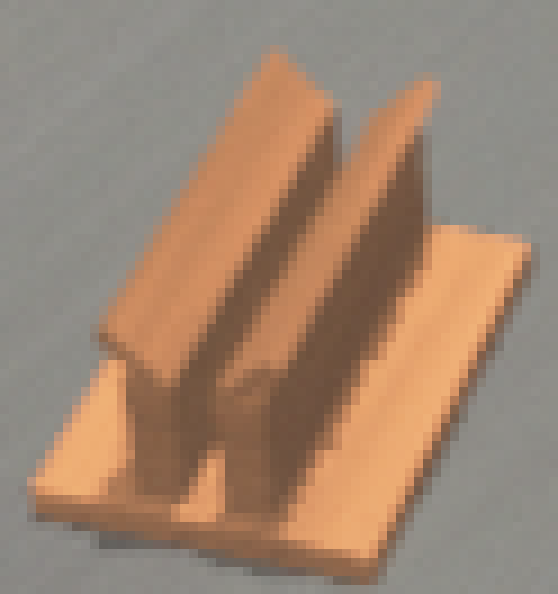

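The pane centre is at about (0.610, -0.171) with a yaw of about 2.5°, and its top measures 0.174, against 0.173 in the text. The rack slot is at about (0.620, 0.245) with a yaw of about 17.5°. The station yaw is about 15.5°, and the knob is at about (0.471, -0.208). Now I'll move over the pane.

```bash
python3 -m jog '[[[0.9,1.14,0.1,0,0,0.7,1],[1.8,2.28,0.2,0,0,1.4,1],[2.7,3.42,0.3,0,0,2.1,1],[3.6,4.56,0.4,0,0,2.8,1],[4.5,5.7,0.5,0,0,3.5,1]]]'; python3 -m jog '[[[0.9,1.14,0,0,0,0.7,1],[1.8,2.28,0,0,0,1.4,1],[2.7,3.42,0,0,0,2.1,1],[3.6,4.56,0,0,0,2.8,1],[4.57,5.72,0,0,0,3.6,1]]]'
```

```text
time: 0.82
eef_pos: [0.428, -0.3985, 0.2468]
orientation: [[-0.836, 0.549, 0.0], [0.549, 0.836, -0.0], [-0.0, 0.0, -1.0]]
contact_force: [0.8, -0.4, 0.1]
gripper_width: 0.0877
time: 1.45
eef_pos: [0.6107, -0.1697, 0.2467]
orientation: [[-0.999, -0.048, 0.0], [-0.048, 0.999, -0.0], [-0.0, -0.0, -1.0]]
contact_force: [0.9, -0.1, 0.6]
gripper_width: 0.0877
```

```bash
python3 -m jog '[[[0,0,0,0,0,0,1]]]';python3 - <<'E'
from h import *
s=r.read_state(); print(s['time'],s['eef_pos'],s['orientation'],s['q'],s['contact_force'])
E
```

```text
time: 1.58
eef_pos: [0.6119, -0.1681, 0.2456]
orientation: [[-0.999, -0.049, -0.001], [-0.049, 0.999, 0.0], [0.001, 0.0, -1.0]]
contact_force: [-0.3, -0.4, -1.0]
gripper_width: 0.0878
1.575 [ 0.61190409 -0.16807453  0.24555016] [[-9.98801415e-01 -4.89387022e-02 -8.58870678e-04]
 [-4.89389540e-02  9.98801734e-01  2.74626549e-04]
 [ 8.44401656e-04  3.16329618e-04 -9.99999593e-01]] [ 3.87995013e-02  2.82351453e-01 -5.38159383e-02 -3.25885412e-04
 -1.23547652e+00  1.02662626e-02] [-0.32010175 -0.41631276 -1.04525994]
```

```bash
python3 -m jog '[[[-0.05,-0.07,-0.7,0,0,0,1],[-0.05,-0.07,-1.4,0,0,0,1],[-0.05,-0.07,-2.1,0,0,0,1],[-0.05,-0.07,-2.69,0,0,0,1],[-0.05,-0.07,-2.69,0,0,0,1]]]'
python3 - <<'E'
from h import *
import cv2
c=vision.read_camera('side')['img'][:,:,::-1]; t=vision.read_camera('top')['img'][:,:,::-1]
a=cv2.resize(c[110:230,230:350],(400,400)); b=cv2.resize(t[130:250,260:380],(400,400))
cv2.imwrite('pics/f1.png',np.hstack([a,b]))
E
```

```text
time: 2.2
eef_pos: [0.6061, -0.1745, 0.1371]
orientation: [[-0.999, -0.042, -0.004], [-0.042, 0.999, 0.0], [0.004, 0.0, -1.0]]
contact_force: [-0.4, -0.4, 0.2]
gripper_width: 0.0876
```

View pics/f1.png

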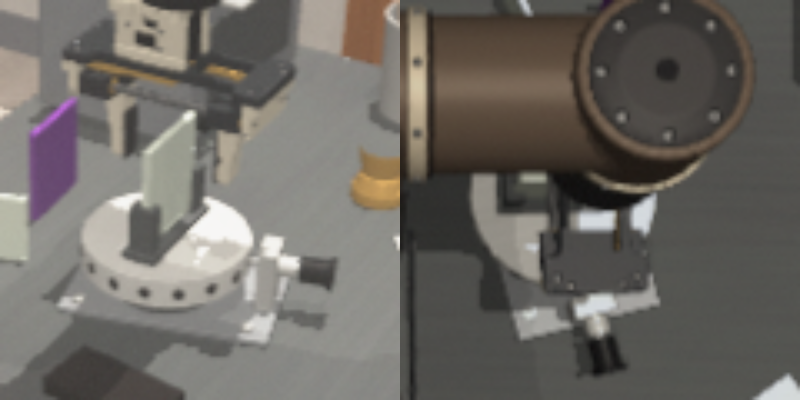

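Run:
```python
from h import *
import cv2
s=r.read_state(); p=s['eef_pos'];R=s['orientation']; print(s['time'],p,R)
im={}
for n,(x0,y0) in {'side':(200,80),'top':(230,110)}.items():
    c=vision.read_camera(n)['img'][:,:,::-1].copy()
    big=cv2.resize(c[y0:y0+150,x0:x0+150],(600,600),interpolation=cv2.INTER_CUBIC)
    for o in [(0,0,0),(.044,0,0),(-.044,0,0),(0,0,-.1)]:
        u=proj(n,p+R@np.array(o)); cv2.circle(big,(int((u[0]-x0)*4),int((u[1]-y0)*4)),5,(0,0,255),-1)
    cv2.imwrite(f'pics/g_{n}.png',big)
```

```text
2.3 [ 0.60800716 -0.17462338  0.13966014] [[-9.99085747e-01 -4.27506480e-02  2.29304597e-04]
 [-4.27507397e-02  9.99085685e-01 -4.11091159e-04]
 [-2.11520527e-04 -4.20518259e-04 -9.99999889e-01]]
```

View pics/g_side.png

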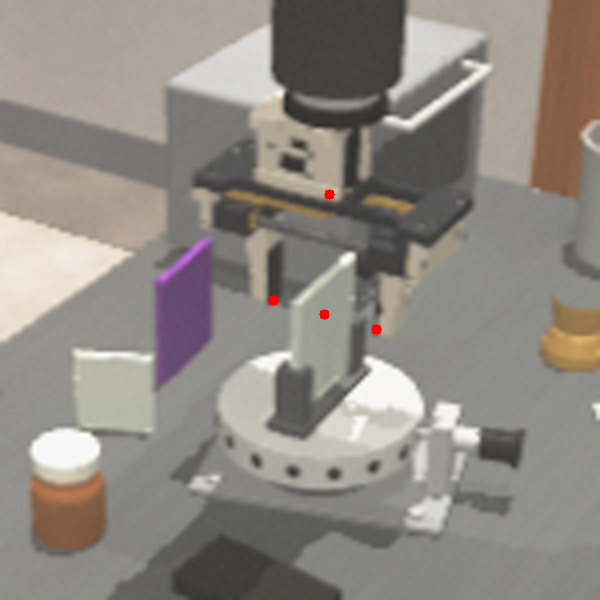

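View pics/g_top.png

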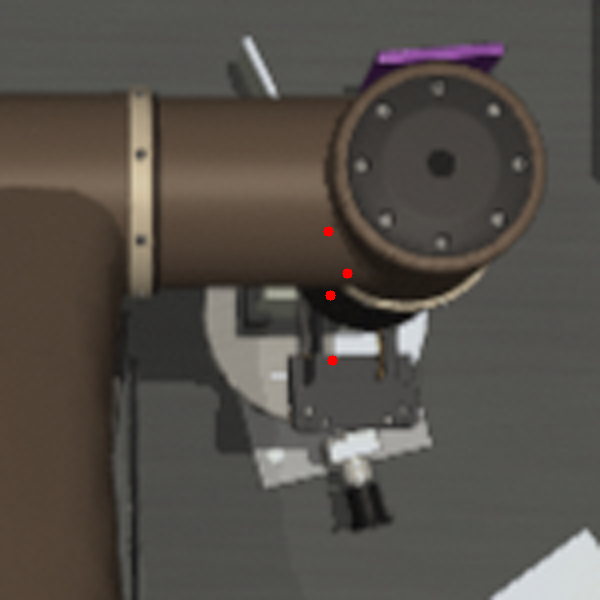

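The side view shows the pane between the open fingers, with the tips at (270,300) and (382,330), so the calibration agrees. Closing.

```bash
python3 -m jog '[[[0.05,0.07,0,0,0,0,0],[0.05,0.07,0,0,0,0,-0.5],[0.05,0.07,0,0,0,0,-1],[0.05,0.07,0,0,0,0,-1],[0.05,0.07,0,0,0,0,-1]]]' 30;python3 -m jog '[[[0,0,0,0,0,0,-1],[0,0,0,0,0,0,-1],[0,0,0,0,0,0,-1]]]'
```

```text
time: 3.02
eef_pos: [0.6099, -0.1713, 0.1389]
orientation: [[-0.999, -0.043, -0.0], [-0.043, 0.999, -0.0], [0.0, -0.0, -1.0]]
contact_force: [0.6, -0.1, 1.0]
gripper_width: 0.043
time: 3.4
eef_pos: [0.6099, -0.1713, 0.1389]
orientation: [[-0.999, -0.043, -0.0], [-0.043, 0.999, 0.0], [0.0, 0.0, -1.0]]
contact_force: [-1.1, 0.7, 0.2]
gripper_width: 0.0131
```

```bash
python3 -m jog '[[[0,0,0,0,0,0,-1],[0,0,0,0,0,0,-1],[0,0,0,0,0,0,-1]]]'
```

```text
time: 3.78
eef_pos: [0.6099, -0.1713, 0.1389]
orientation: [[-0.999, -0.043, 0.0], [-0.043, 0.999, 0.0], [-0.0, 0.0, -1.0]]
contact_force: [-0.7, 1.0, 0.6]
gripper_width: 0.0078
```

```bash
python3 -m jog '[[[0,0,0.15,0,0,0,-1],[0,0,0.3,0,0,0,-1],[0,0,0.5,0,0,0,-1],[0,0,0.7,0,0,0,-1],[0,0,0.9,0,0,0,-1]]]';python3 -m jog '[[[0,0,0.25,0,0,0,-1],[0,0,0.5,0,0,0,-1],[0,0,0.75,0,0,0,-1],[0,0,1.0,0,0,0,-1],[0,0,1.0,0,0,0,-1]]]'
python3 - <<'E'
from h import *
import cv2
c=vision.read_camera('side')['img'][80:230,200:350,::-1]
cv2.imwrite('pics/h1.png',cv2.resize(c,(600,600),interpolation=cv2.INTER_CUBIC))
E
```

```text
time: 4.4
eef_pos: [0.6099, -0.1713, 0.1757]
orientation: [[-0.999, -0.043, 0.0], [-0.043, 0.999, 0.0], [-0.0, 0.0, -1.0]]
contact_force: [0.1, 0.5, -1.3]
gripper_width: 0.0075
time: 5.03
eef_pos: [0.6104, -0.1714, 0.2161]
orientation: [[-0.999, -0.043, 0.002], [-0.043, 0.999, -0.0], [-0.002, -0.0, -1.0]]
contact_force: [-0.9, 0.1, -2.1]
gripper_width: 0.0079
```

View pics/h1.png

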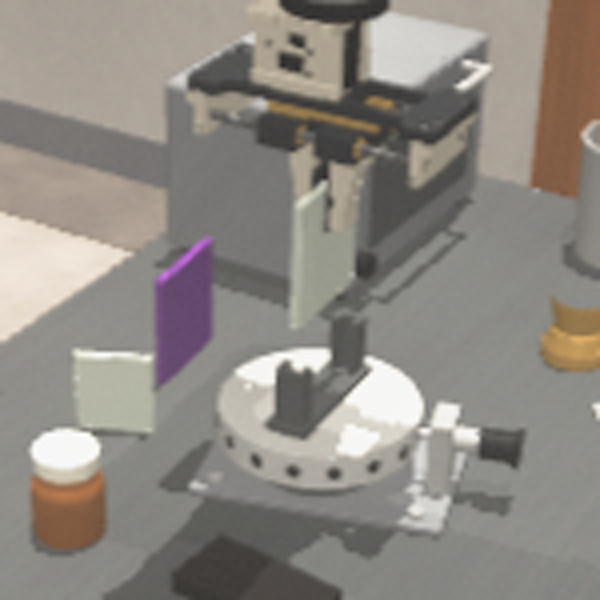

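The pane is lifted clear and upright at (322,255), and the jig is empty. Next I'll carry it to the rack.

```bash
python3 -m jog '[[[0,0.8,0,0,0,0.1,-1],[0.05,1.8,0,0,0,0.3,-1],[0.1,2.9,0,0,0,0.5,-1],[0.12,4.0,0,0,0,0.7,-1],[0.12,5.1,0,0,0,0.9,-1]]]';python3 -m jog '[[[0.04,1.1,0,0,0,0.2,-1],[0.08,2.2,0,0,0,0.4,-1],[0.1,3.3,0,0,0,0.6,-1],[0.12,4.4,0,0,0,0.6,-1],[0.13,5.3,0,0,0,0.6,-1]]]';python3 -m jog '[[[0,0,0,0,0,0,-1],[0,0,0,0,0,0,-1]]]'
python3 - <<'E'
from h import *
import cv2
s=r.read_state();print(s['eef_pos'],s['orientation'][:,0])
c=vision.read_camera('side')['img'][:,:,::-1]; t=vision.read_camera('top')['img'][:,:,::-1]
cv2.imwrite('pics/i_raw.png',c);cv2.imwrite('pics/it_raw.png',t)
cv2.imwrite('pics/i1.png',np.hstack([cv2.resize(c[170:310,130:240],(400,509)),cv2.resize(t[100:240,120:230],(400,509))]))
E
```

```text
time: 5.7
eef_pos: [0.6143, 0.034, 0.2144]
orientation: [[-0.98, -0.2, -0.001], [-0.2, 0.98, -0.0], [0.001, 0.0, -1.0]]
contact_force: [0.2, -0.3, -2.2]
gripper_width: 0.0079
time: 6.32
eef_pos: [0.6194, 0.2463, 0.2142]
orientation: [[-0.954, -0.301, -0.001], [-0.301, 0.954, -0.0], [0.001, -0.0, -1.0]]
contact_force: [0.7, -0.4, -1.8]
gripper_width: 0.008
time: 6.58
eef_pos: [0.6195, 0.2444, 0.2143]
orientation: [[-0.954, -0.301, -0.001], [-0.301, 0.954, -0.001], [0.001, -0.0, -1.0]]
contact_force: [-0.2, -0.9, -2.0]
gripper_width: 0.008
[0.61950508 0.24443888 0.21426787] [-0.95373693 -0.30063978  0.00126385]
```

View pics/i1.png

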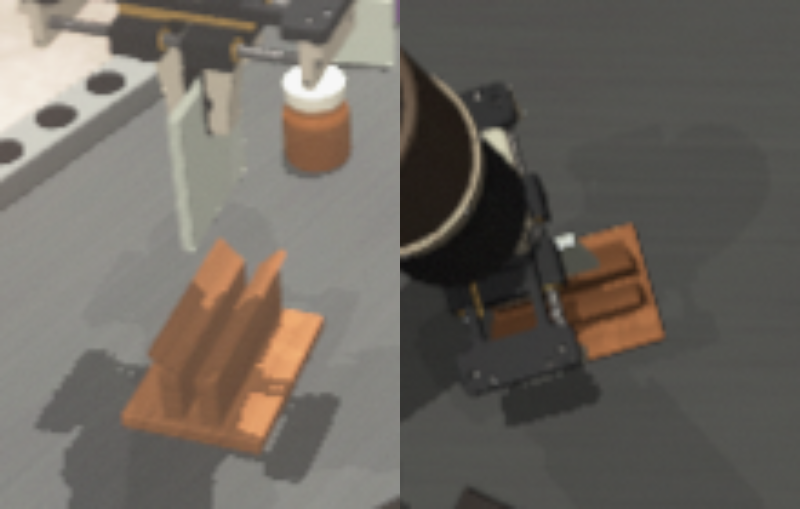

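The pane is held upright over the rack, in line with the slot. I'll lower it to just above the rim and look again.

```bash
python3 -m jog '[[[0,0,-0.5,0,0,0,-1],[0,0,-1.0,0,0,0,-1],[0,0,-1.4,0,0,0,-1],[0,0,-1.65,0,0,0,-1],[0,0,-1.65,0,0,0,-1]]]'
python3 - <<'E'
from h import *
import cv2
s=r.read_state();print(s['eef_pos'],s['orientation'][:,0])
c=vision.read_camera('side')['img'][:,:,::-1]
p=s['eef_pos'];R=s['orientation']
x0,y0=145,190
big=cv2.resize(c[y0:y0+110,x0:x0+90],(648,792)[:1]+(792,),interpolation=cv2.INTER_CUBIC)[:600+150][150:]
cv2.imwrite('pics/j1.png',big)
E
```

```text
time: 7.3
eef_pos: [0.6197, 0.2442, 0.1483]
orientation: [[-0.954, -0.3, -0.001], [-0.3, 0.954, -0.001], [0.001, -0.0, -1.0]]
contact_force: [-0.3, 0.4, -1.9]
gripper_width: 0.0079
[0.6196827  0.24423466 0.14832953] [-0.95394563 -0.29997744  0.00112679]
```

View pics/j1.png

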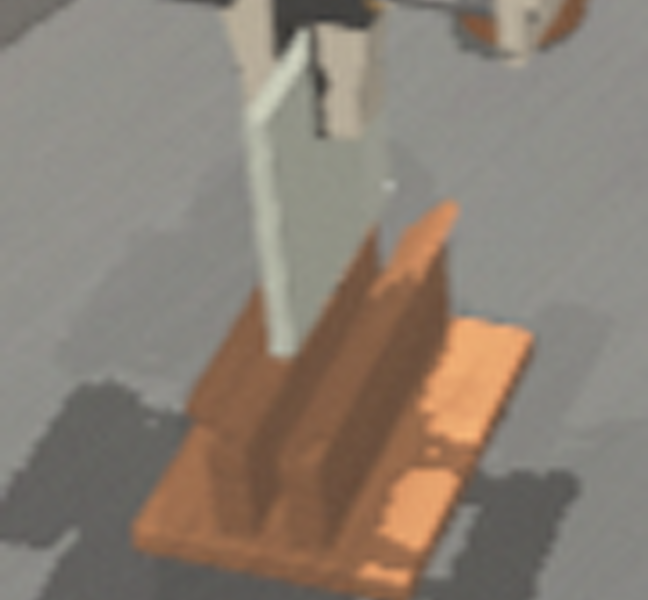

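Run:
```python
from h import *
f=lambda u,v:(145+u/7.2-.5,190+(v+150)/7.2-.5)
for z in(.078,.082): print(onz('side',*f(283,355),z))
for p in [(258,527),(282,545)]: print('slot end floor',onz('side',*f(*p),.012))
print('slot end .055',[onz('side',*f(*p),.055) for p in [(240,450),(300,462),(248,440),(283,455)]])
for z,l in((.012,.06),(.055,.06),(.072,.06)):
  for w in(-.006,0,.006):
    X=np.array([.62,.245,z])+l*np.array([-.3,.954,0])+w*np.array([.954,.3,0]); u=proj('side',X); print(z,w,(u[0]+.5-145)*7.2,(u[1]+.5-190)*7.2-150)
```

```text
[0.61139877 0.28064788 0.078     ]
[0.60824025 0.28382882 0.082     ]
slot end floor [0.61468456 0.29869107 0.012     ]
slot end floor [0.60236925 0.3007451  0.012     ]
slot end .055 [array([0.61143925, 0.30541167, 0.055     ]), array([0.59116573, 0.29906809, 0.055     ]), array([0.61231947, 0.30040346, 0.055     ]), array([0.59798626, 0.29957128, 0.055     ])]
0.012 -0.006 296.5454991239989 551.5663137642903
0.012 0 279.94209690366466 548.161890277752
0.012 0.006 263.3765767415292 544.7652342696455
0.055 -0.006 285.28004622668783 458.55409737512025
0.055 0 268.30890488335746 455.18023841650665
0.055 0.006 251.37737189412087 451.8142535894906
0.072 -0.006 280.68221837586 420.5925380059962
0.072 0 263.5611651228099 417.2325552034721
0.072 0.006 246.48043539521495 413.8804858365328
```

The projected slot walls agree with the picture to about 1 mm. Lowering it in steps.

```bash
python3 -m jog '[[[0,0,-0.2,0,0,0,-1],[0,0,-0.4,0,0,0,-1],[0,0,-0.6,0,0,0,-1],[0,0,-0.8,0,0,0,-1],[0,0,-0.8,0,0,0,-1]]]'; python3 -m jog '[[[0,0,-0.2,0,0,0,-1],[0,0,-0.4,0,0,0,-1],[0,0,-0.6,0,0,0,-1],[0,0,-0.8,0,0,0,-1],[0,0,-0.8,0,0,0,-1]]]'
```

```text
time: 7.98
eef_pos: [0.6206, 0.2451, 0.1166]
orientation: [[-0.954, -0.301, 0.001], [-0.301, 0.954, 0.0], [-0.001, 0.0, -1.0]]
contact_force: [3.9, 0.7, -3.3]
gripper_width: 0.0077
time: 8.6
eef_pos: [0.6206, 0.2451, 0.084]
orientation: [[-0.954, -0.3, 0.001], [-0.3, 0.954, 0.001], [-0.001, 0.0, -1.0]]
contact_force: [7.8, 1.6, -5.5]
gripper_width: 0.0078
```

```bash
python3 -m jog '[[[0.04,0.01,0,0,0,0,-1],[0.04,0.01,-0.06,0,0,0,-1],[0.04,0.01,-0.12,0,0,0,-1],[0.04,0.01,-0.15,0,0,0,-1],[0.04,0.01,-0.15,0,0,0,-1]]]'
```

```text
time: 9.22
eef_pos: [0.6211, 0.2447, 0.0785]
orientation: [[-0.954, -0.3, -0.001], [-0.3, 0.954, -0.0], [0.001, -0.0, -1.0]]
contact_force: [2.5, -0.5, -2.0]
gripper_width: 0.0074
```

```bash
python3 -m jog '[[[0.01,0,-0.03,0,0,0,-1],[0.02,0,-0.06,0,0,0,-1],[0.02,0,-0.08,0,0,0,-1],[0.02,0,-0.08,0,0,0,-1]]]'
python3 - <<'E'
from h import *
import cv2
c=vision.read_camera('side')['img'][:,:,::-1]
cv2.imwrite('pics/k1.png',cv2.resize(c[200:300,145:245],(600,600),interpolation=cv2.INTER_CUBIC))
E
```

```text
time: 9.72
eef_pos: [0.6216, 0.2448, 0.0779]
orientation: [[-0.954, -0.301, -0.0], [-0.301, 0.954, -0.0], [0.001, -0.0, -1.0]]
contact_force: [-7.0, 0.2, 14.8]
gripper_width: 0.0076
```

View pics/k1.png

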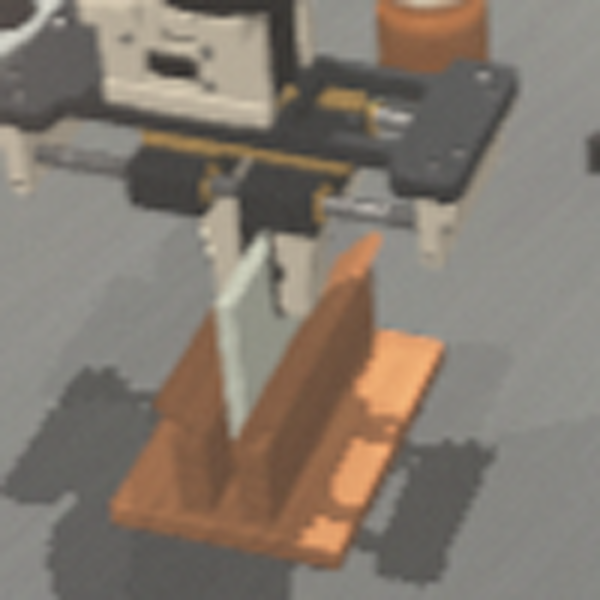

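The pane sits in the slot on its floor: there is contact at TCP z = 0.078, as predicted. I'll relieve the push and release.

```bash
python3 -m jog '[[[-0.03,0,0.05,0,0,0,-1],[-0.03,0,0.05,0,0,0,0],[-0.03,0,0.05,0,0,0,0],[-0.03,0,0.05,0,0,0,0],[-0.03,0,0.05,0,0,0,0]]]'; python3 -m jog '[[[0,0,0.0,0,0,0,0],[0,0,0.5,0,0,0,0],[0,0,1.2,0,0,0,0],[0,0,2.2,0,0,0,0],[0,0,3.2,0,0,0,0]]]'
python3 - <<'E'
from h import *
import cv2
c=vision.read_camera('side')['img'][:,:,::-1]
cv2.imwrite('pics/l1.png',cv2.resize(c[200:300,145:245],(600,600),interpolation=cv2.INTER_CUBIC))
E
```

```text
time: 10.4
eef_pos: [0.621, 0.245, 0.0776]
orientation: [[-0.954, -0.3, -0.0], [-0.3, 0.954, -0.0], [0.0, -0.0, -1.0]]
contact_force: [-0.3, 1.2, 0.2]
gripper_width: 0.0411
time: 11.02
eef_pos: [0.6209, 0.2449, 0.2068]
orientation: [[-0.954, -0.3, -0.0], [-0.3, 0.954, -0.0], [0.0, -0.0, -1.0]]
contact_force: [0.9, -0.1, -0.2]
gripper_width: 0.044
```

View pics/l1.png

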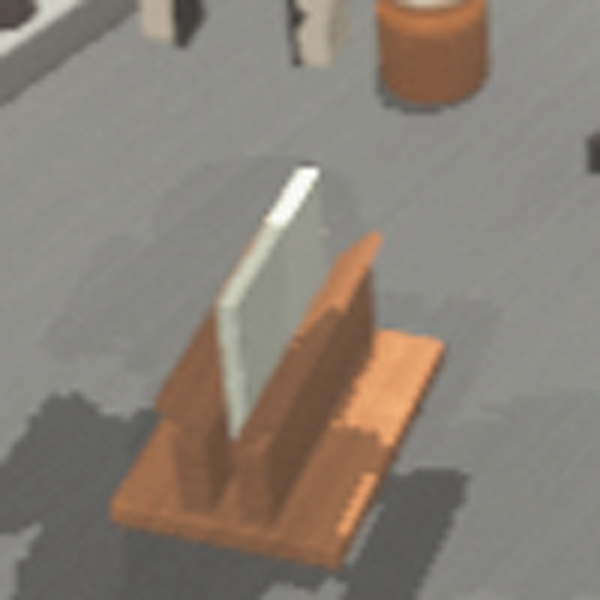

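The pane stands in the rack, released, with its top edge from (222,298) to (310,172). Next is the knob. The estimate is (0.474, -0.2085), with the jaws across the station axis.

```bash
python3 -m jog '[[[-0.37,-1.13,0,0,0,-0.92,0.3],[-0.74,-2.26,0,0,0,-1.84,0.3],[-1.11,-3.39,0,0,0,-2.76,0.3],[-1.48,-4.52,0,0,0,-3.68,0.3],[-1.85,-5.65,0,0,0,-4.6,0.3]]]';python3 -m jog '[[[-0.37,-1.13,0,0,0,-0.92,0.3],[-0.74,-2.26,0,0,0,-1.84,0.3],[-1.11,-3.39,0,0,0,-2.76,0.3],[-1.48,-4.52,0,0,0,-3.68,0.3],[-1.83,-5.65,0,0,0,-4.6,0.3]]]';python3 -m jog '[[[0,0,0,0,0,0,0.3],[0,0,0,0,0,0,0.3]]]';  python3 - <<'E'
from h import *
import cv2
s=r.read_state();print(s['eef_pos'],s['orientation'][:,0],np.degrees(np.arctan2(s['orientation'][1,0],s['orientation'][0,0])),s['q'])
c=vision.read_camera('side')['img'][:,:,::-1]; t=vision.read_camera('top')['img'][:,:,::-1]
cv2.imwrite('pics/m1.png',np.hstack([cv2.resize(c[130:250,260:380],(400,400)),cv2.resize(t[150:270,260:380],(400,400))]))
E
```

```text
time: 11.7
eef_pos: [0.5464, 0.0177, 0.2058]
orientation: [[-0.876, 0.482, 0.0], [0.482, 0.876, 0.0], [-0.0, 0.0, -1.0]]
contact_force: [0.3, 0.4, 0.5]
gripper_width: 0.0569
time: 12.32
eef_pos: [0.4732, -0.2083, 0.2059]
orientation: [[-0.262, 0.965, 0.001], [0.965, 0.262, -0.0], [-0.0, 0.001, -1.0]]
contact_force: [0.4, -0.7, -0.1]
gripper_width: 0.057
time: 12.58
eef_pos: [0.4739, -0.207, 0.2057]
orientation: [[-0.267, 0.964, 0.0], [0.964, 0.267, 0.0], [0.0, 0.0, -1.0]]
contact_force: [0.4, 0.4, -0.2]
gripper_width: 0.0567
[ 0.47386004 -0.20701975  0.20574605] [-2.66914619e-01  9.63720180e-01  2.38632757e-05] 105.48075084758742 [-3.19895242e-02  1.13648455e-01 -3.63022353e-01 -1.25472215e-04
 -1.09384812e+00 -1.26855915e+00]
```

View pics/m1.png

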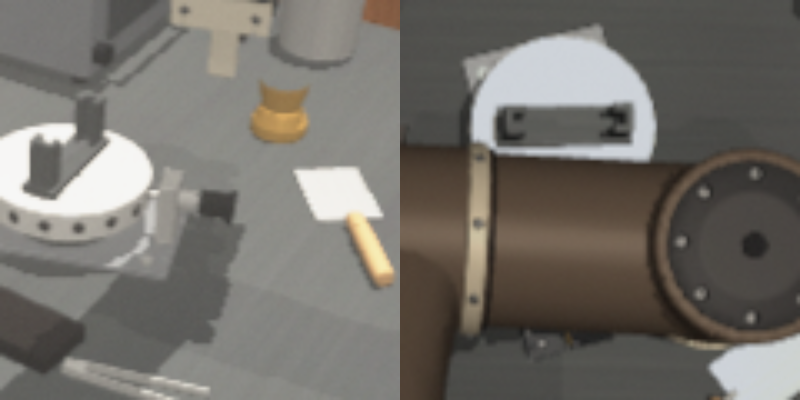

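```bash
python3 -m jog '[[[0,-0.04,-0.8,0,0,0,0.3],[0,-0.04,-1.6,0,0,0,0.3],[0,-0.04,-2.3,0,0,0,0.3],[0,-0.04,-2.8,0,0,0,0.3],[0,-0.04,-2.8,0,0,0,0.3]]]';  python3 - <<'E'
from h import *
import cv2
s=r.read_state();p=s['eef_pos'];R=s['orientation'];print(p)
c=vision.read_camera('side')['img'][:,:,::-1]
x0,y0=280,130
big=cv2.resize(c[y0:y0+100,x0:x0+100],(600,600),interpolation=cv2.INTER_CUBIC)
for X in [p,p+R@[.028,0,0],p-R@[.028,0,0],[p[0],p[1],.05]]:
    u=proj('side',X);cv2.circle(big,(int((u[0]-x0+.5)*6),int((u[1]-y0+.5)*6)),4,(0,0,255),-1)
cv2.imwrite('pics/n1.png',big)
E
```

```text
time: 13.3
eef_pos: [0.4733, -0.2075, 0.0925]
orientation: [[-0.269, 0.963, -0.003], [0.963, 0.269, 0.0], [0.001, -0.003, -1.0]]
contact_force: [-0.1, -0.3, 1.1]
gripper_width: 0.0572
[ 0.47325598 -0.20750367  0.09247773]
```

View pics/n1.png

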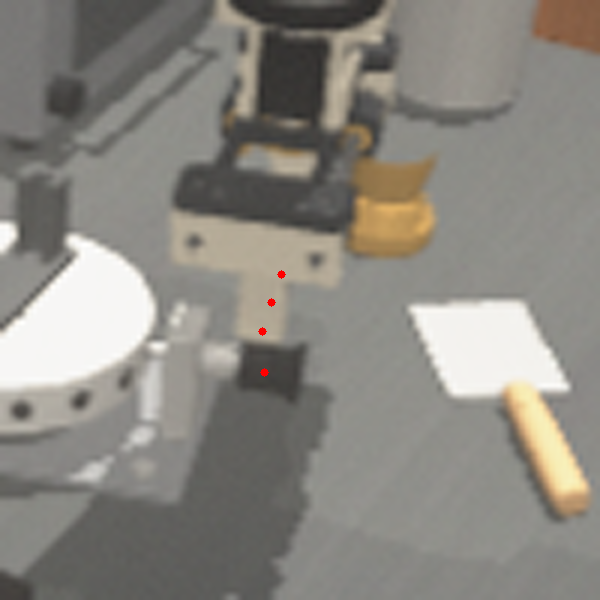

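The projected grasp point falls at (265,372), mid-barrel. The barrel spans columns 243–288, with the flange beyond. Descending and closing.

```bash
python3 -m jog '[[[0,-0.02,-0.5,0,0,0,0.3],[0,-0.02,-1.0,0,0,0,0.3],[0,-0.02,-1.4,0,0,0,0.3],[0,-0.02,-1.54,0,0,0,0.3],[0,-0.02,-1.54,0,0,0,0.3]]]';  python3 -m jog '[[[0,0,0,0,0,0,-0.2],[0,0,0,0,0,0,-0.5],[0,0,0,0,0,0,-1],[0,0,0,0,0,0,-1],[0,0,0,0,0,0,-1]]]' 50
```

```text
time: 13.98
eef_pos: [0.4745, -0.2092, 0.0328]
orientation: [[-0.267, 0.964, 0.001], [0.964, 0.267, -0.0], [-0.0, 0.001, -1.0]]
contact_force: [0.3, 0.1, -0.3]
gripper_width: 0.057
time: 14.6
eef_pos: [0.4741, -0.2097, 0.0323]
orientation: [[-0.267, 0.964, 0.0], [0.964, 0.267, -0.001], [-0.001, 0.0, -1.0]]
contact_force: [0.0, -4.0, 1.0]
gripper_width: 0.0229
```

Run:
```python
from h import *
import cv2
s=r.read_state();p=s['eef_pos'];R=s['orientation'];print(p)
c=vision.read_camera('side')['img'][:,:,::-1]
cv2.imwrite('pics/o1.png',cv2.resize(c[130:230,280:380],(600,600),interpolation=cv2.INTER_CUBIC))
```

```text
[ 0.47406592 -0.20974282  0.03233198]
```

View pics/o1.png

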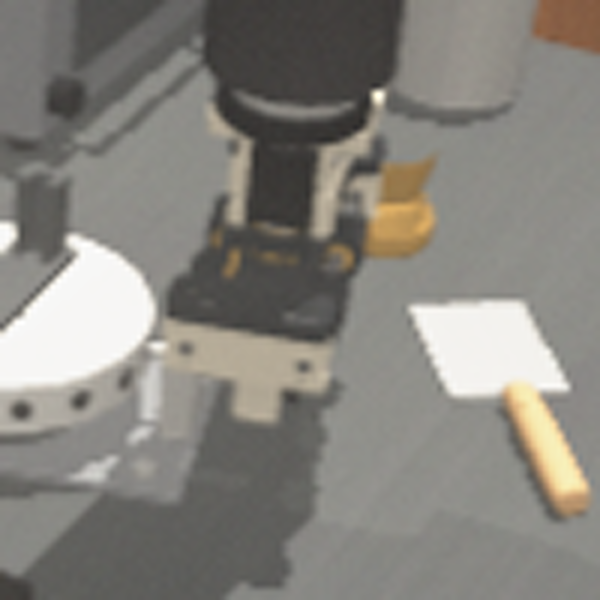

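```bash
python3 -m jog '[[[0,-0.02,0,0,0,0,-1],[0,-0.02,0,0,0,0,-1]]]' 50;  python3 -m jog '[[[-0.05,-0.013,0,0,0,0,-1],[-0.1,-0.027,0,0,0,0,-1],[-0.15,-0.04,0,0,0,0,-1],[-0.19,-0.053,0,0,0,0,-1],[-0.19,-0.053,0,0,0,0,-1]]]'
```

```text
time: 14.9
eef_pos: [0.4741, -0.2098, 0.0323]
orientation: [[-0.267, 0.964, 0.0], [0.964, 0.267, 0.0], [0.0, 0.001, -1.0]]
contact_force: [0.0, 2.3, 3.6]
gripper_width: 0.0226
time: 15.52
eef_pos: [0.4678, -0.2117, 0.0324]
orientation: [[-0.267, 0.964, 0.003], [0.964, 0.267, 0.0], [-0.0, 0.003, -1.0]]
contact_force: [3.6, 4.4, 0.1]
gripper_width: 0.023
```

```bash
python3 -m jog '[[[-0.05,-0.013,0,0,0,0,-1],[-0.1,-0.027,0,0,0,0,-1],[-0.15,-0.04,0,0,0,0,-1],[-0.19,-0.053,0,0,0,0,-1],[-0.19,-0.053,0,0,0,0,-1]]]'; python3 -m jog '[[[-0.03,-0.01,0,0,0,0,-1],[-0.06,-0.017,0,0,0,0,-1],[-0.06,-0.017,0,0,0,0,-1]]]'
```

```text
time: 16.15
eef_pos: [0.4609, -0.2137, 0.0324]
orientation: [[-0.267, 0.964, 0.004], [0.964, 0.267, 0.0], [-0.001, 0.004, -1.0]]
contact_force: [5.2, 6.1, -2.4]
gripper_width: 0.0229
time: 16.52
eef_pos: [0.4588, -0.2143, 0.0324]
orientation: [[-0.267, 0.964, 0.004], [0.964, 0.267, 0.0], [-0.001, 0.004, -1.0]]
contact_force: [5.9, 6.5, -2.0]
gripper_width: 0.0229
```

```bash
python3 -m jog '[[[-0.03,-0.008,0,0,0,0,-1],[-0.06,-0.016,0,0,0,0,-1],[-0.06,-0.016,0,0,0,0,-1]]]';python3 -m jog '[[[-0.03,-0.008,0,0,0,0,-1],[-0.06,-0.016,0,0,0,0,-1],[-0.06,-0.016,0,0,0,0,-1]]]'
```

```text
time: 16.9
eef_pos: [0.4587, -0.2144, 0.0325]
orientation: [[-0.268, 0.963, 0.008], [0.964, 0.268, 0.001], [-0.002, 0.008, -1.0]]
contact_force: [12.8, 10.4, -9.0]
gripper_width: 0.0229
time: 17.27
eef_pos: [0.4587, -0.2145, 0.0327]
orientation: [[-0.268, 0.963, 0.012], [0.963, 0.268, 0.001], [-0.002, 0.012, -1.0]]
contact_force: [19.4, 14.8, -14.7]
gripper_width: 0.023
```

The force rises and the TCP no longer moves: the plunger is on its stop after 16.0 mm. I'll ease the overshoot, firm the grip and verify that it holds.

```bash
python3 -m jog '[[[0.05,0.05,-0.02,0,0,0,-1],[0.05,0.05,-0.02,0,0,0,-1],[0.05,0.05,-0.02,0,0,0,-1],[0.05,0.05,-0.02,0,0,0,-1]]]' 60; python3 -m jog '[[[0,0,0,0,0,0,-1],[0,0,0,0,0,0,-1],[0,0,0,0,0,0,-1],[0,0,0,0,0,0,-1],[0,0,0,0,0,0,-1]]]'; python3 -m jog '[[[0,0,0,0,0,0,-1],[0,0,0,0,0,0,-1],[0,0,0,0,0,0,-1],[0,0,0,0,0,0,-1],[0,0,0,0,0,0,-1]]]'
python3 - <<'E'
from h import *
import cv2
for n in('side','top'):
    c=vision.read_camera(n)['img'][:,:,::-1]; cv2.imwrite(f'pics/p_{n}.png',cv2.resize(c,(800,600),interpolation=cv2.INTER_CUBIC))
    if n=='side': cv2.imwrite('pics/p_c.png',np.hstack([cv2.resize(c[140:230,270:360],(400,400)),cv2.resize(c[205:295,150:240],(400,400))]))
E
```

```text
time: 17.77
eef_pos: [0.4587, -0.2142, 0.0324]
orientation: [[-0.268, 0.963, 0.009], [0.963, 0.268, -0.001], [-0.003, 0.008, -1.0]]
contact_force: [12.7, 1.6, -3.7]
gripper_width: 0.0226
time: 18.4
eef_pos: [0.4587, -0.2143, 0.0324]
orientation: [[-0.268, 0.963, 0.009], [0.963, 0.268, -0.001], [-0.003, 0.008, -1.0]]
contact_force: [12.2, 1.8, -4.9]
gripper_width: 0.0226
time: 19.02
eef_pos: [0.4587, -0.2142, 0.0324]
orientation: [[-0.268, 0.963, 0.009], [0.963, 0.268, -0.001], [-0.003, 0.008, -1.0]]
contact_force: [11.2, 1.3, -4.1]
gripper_width: 0.0224
```

View pics/p_side.png

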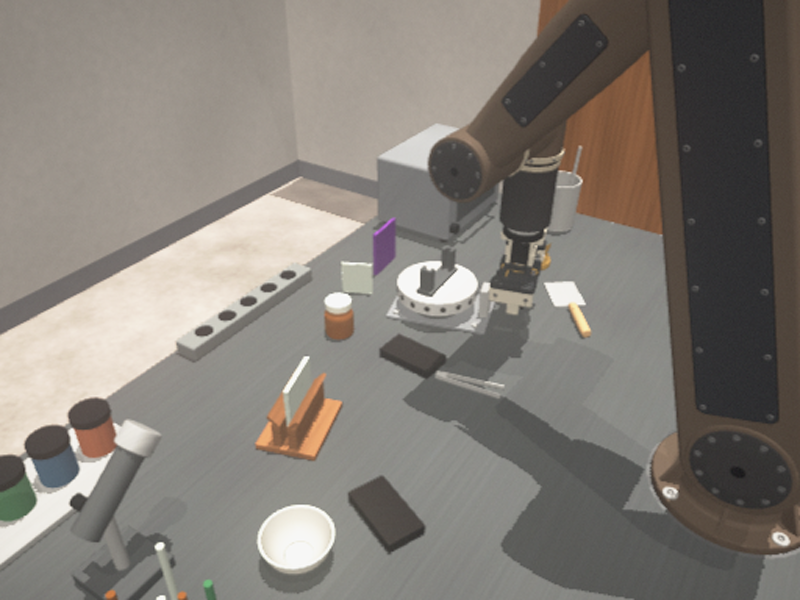

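View pics/p_c.png

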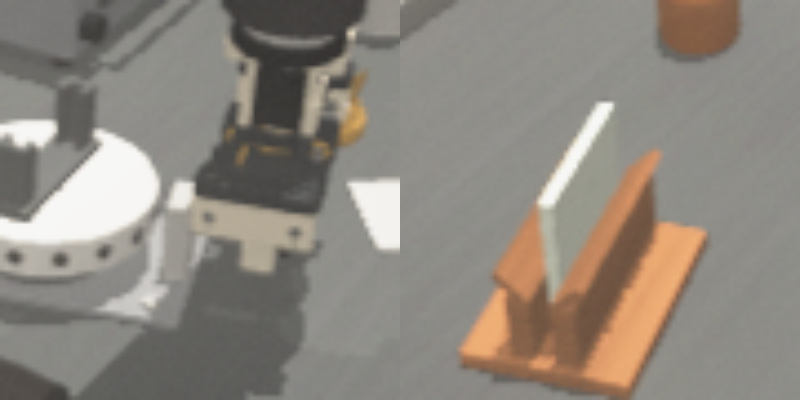

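View pics/p_top.png

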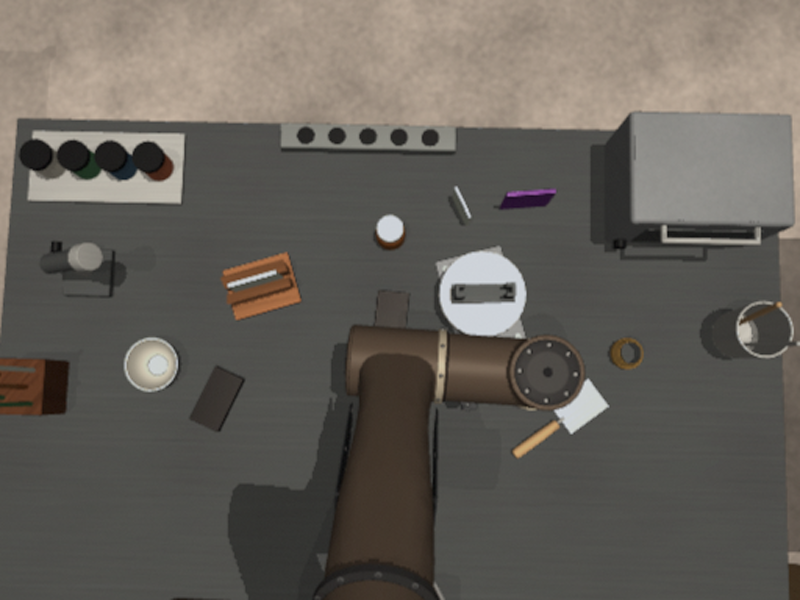

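```bash
python3 -m jog '[[[-0.03,-0.01,0,0,0,0,-1],[-0.03,-0.01,0,0,0,0,-1],[-0.03,-0.01,0,0,0,0,-1],[-0.03,-0.01,0,0,0,0,-1]]]'
python3 - <<'E'
from h import *
r.finish_job(); s=r.read_state(); print(s['time'],s['eef_pos'],s['contact_force'],s['gripper_width'])
E
```

```text
time: 19.62
eef_pos: [0.4587, -0.2143, 0.0325]
orientation: [[-0.268, 0.963, 0.011], [0.963, 0.268, -0.001], [-0.003, 0.01, -1.0]]
contact_force: [14.9, 4.0, -7.3]
gripper_width: 0.0229
the job is handed in; nothing more can be done
the job is handed in; nothing more can be done
```

I lifted the frosted pane straight up out of the jig and stood it in the rack's slot. I then gripped the black knob, pulled the plunger back to its stop, and handed the job in at about 19.6 s of the 51 s allowed, still holding it.

- **Pane:** it reached the slot floor at the height I had worked out (tool tip 0.078 m above the bench, with about 15 N of push). The last side and top pictures show it upright in the rack. It brushed the slot wall with about 8 N on the way down, which I corrected.
- **Plunger:** the tool moved 16.0 mm along the station's axis. It did not move further as the measured force rose to about 20 N along the axis, so the plunger is on its stop. I eased that to about 15 N for the hold, against the spring's 8.5 N, with the grip at 60 N.
- **Other things on the bench:** those in view look unmoved. The arm hid part of one slab and the tweezers in the last top picture, but the side picture shows both in place.
- **Not confirmed or slightly off:**
    - The gripper hid the plunger's pin, so its clearing the hole rests on the travel and the stop, not on a picture.
    - The jaws read 22.5–23 mm on the 24 mm knob.
    - A sideways push of a few newtons remains on it.

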